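Take the battery case down from its bent hook

TASK

Take the black battery case down from the deep hook on the side of the bin cabinet: ease its handle up along the upturned finger by feel, because the finger is soft and has been bent, and do not wrench it; only when the handle is past the tip draw the case away. Keep it upright, set it down gently inside the bamboo tray, lying along the tray and flat on its floor, let go of it, and leave everything else where it is.

Things in the scene. Friction and masses are not known exactly. Their poses are not given: they have to be found in the camera images.
- bin_unit: White cabinet with a tilt-out bin front, 300 (x) x 270 (y) x 200 mm high, fixed. Origin: centre of its underside; the bin front is its -x side. Its -y side wall carries the hook.
- hook: Level part of the aluminium hook: arm 10 mm thick (lowest point 14 mm below the origin) and, at its end, a round collar 22 mm across on which the case's handle rests. Origin: centre of the collar's top, 175 mm above the work surface. z up; y runs along the arm to the cabinet wall, 88 mm away; -y points to free space, the way to draw the case off.
- finger_root (a point): Root of the hook's upturned finger, same point and axes as the hook. The finger is a round bar 8 mm thick, round tip, 52 mm long. It is soft and has been bent at its root: it leans 0.15 to 0.25 rad from upright, in any direction, different each time and NOT measured. The case pressing on the hook with over 15 N wrenches it; about 20 N at the tip bends it.
- battery_case: Black open-topped case, 140 (x) x 72 (y) x 50 mm high, 0.2 to 0.4 kg, batteries inside, with an arched handle: legs at both ends carry a level strap along x. Origin: centre of its underside, z up. It starts hanging level, long side along the hook's x, underside at 40 mm height. The arm passes between strap and rim (85 mm free), so it can be lifted at most 70 mm before the rim meets the arm.
- handle (a point): Centre of the hole in the handle's strap, half-way through its thickness, 139 mm above the case's underside; axes as the case. Strap 24 mm wide (y), 8 mm thick, 140 mm long (x); round hole 13 mm across, so 2.5 mm of play all round the finger. Grip the strap across its width about 42 mm to either side of the hole along x: clear of finger and legs.
- tray: Bamboo tray, outside 168 (x) x 100 (y) x 14 mm high, fixed. Origin: centre of its underside; z up. Floor 6 mm thick, so the case's underside ends 6 mm above the work surface; inside the rim 156 x 88 mm, which leaves the case 8 mm of play on each side. Either end of the case may point either way.
- remote: Red remote control, 165 (x) x 46 x 16 mm, loose, lying flat. Origin: centre of its underside. To be left alone.
- coaster: Round bamboo coaster, 100 mm across, 9 mm high, loose. Origin: centre of its underside. To be left alone.
- vase: Terracotta-coloured stoneware vase, 110 mm across, 190 mm tall, loose. Origin: centre of its underside. To be left alone.
- figurine: Chrome bird figurine on a round dark foot 60 mm across, 136 mm tall, loose. Origin: centre of its underside. To be left alone.
- candle: Amber glass candle jar with a wooden lid, 76 mm across, 85 mm tall, loose. Origin: centre of its underside. To be left alone.
- key_dish: Blue ceramic dish, 110 mm across, 32 mm high, loose. Origin: centre of its underside. To be left alone.
Things that resemble listed ones, but are neither listed nor needed, are in the scene too. Of the things shaped like the tray, the wooden one is meant.

How it is judged:
On the way:
1. the case is off the hook: its handle's strap is above the finger's tip and nothing of the case bears on the hook (z of handle in the frame of hook above 0.056 m and contact force between battery_case and hook below 0.1 N), for 0.1 s.
At the end, for the whole second after the job is handed in: The battery case stands flat (within 0.06 rad) and still on the floor of the bamboo tray, inside its rim (centre within 14 mm of the tray's, long sides within 0.2 rad, underside 3 to 9 mm above the tray's underside), released (z of battery_case in the frame of tray between 0.003 and 0.009 m and horizontal distance between battery_case and tray below 0.014 m and angle between the x axis of battery_case and the x axis of tray, either way round below 0.2 rad and angle between battery_case's own z axis and vertical below 0.06 rad and linear speed of battery_case below 0.02 m/s); the robot touches nothing.
It fails at once if the hook is wrenched: the case presses on it with more than 15 N (contact force between battery_case and hook above 15 N).
It fails at once if the robot's arm or fingers push on the hook with more than 15 N (contact force between any of the fingers, the arm and hook above 15 N).
It fails at once if the case is tipped by more than 0.3 rad (angle between battery_case's own z axis and vertical above 0.3 rad).
It fails at once if the case is dropped or slammed into the tray (faster than 0.2 m/s within 8 mm of the tray's floor, or pressed on it with more than 100 N) (contact force between battery_case and tray above 100 N or (linear speed of battery_case above 0.2 m/s and horizontal distance between battery_case and tray below 0.06 m and z of battery_case in the frame of tray below 0.014 m)).
It fails at once if a bystander is moved by more than 20 mm (distance of any of remote, coaster, vase, figurine, candle, key_dish from where it was at the start of the episode above 0.02 m).
It also fails if it takes over 54 s, if anything falls off the work surface, if the arm or the gripper's body presses on something with over 40 N, if the wrist force passes 120 N, or if a joint passes its speed limit or range.

ROBOT

A 6-joint arm with a two-finger parallel gripper is mounted at the origin on the work surface. World frame = base frame: x ahead of the robot, y to its left, z up, the work surface at z = 0. Lengths are in m, angles in rad, forces in N, time in s.
With the tool pointing down it reaches from about 0.325 to 0.875 m from the base axis. Payload 4.4 kg.
Tool frame: the origin (TCP) lies between the finger pads; the fingertips stand tcp_to_tips ahead of it and the grasp point (between the pads) lies 8 mm behind it (tcp_to_tips is the distance from the TCP to the fingertips, in m); x points along the fingers, z is the direction in which the jaws open and shut, and the axes are right-handed (so a half turn about x gives the same grasp; the last joint's range is limited). The gripper opens to 85 mm and grips with 20 to 120 N. Pads are 22 mm wide; open, the fingers measure 114 mm over their backs; the gripper's body (76 mm by 85 mm) begins 54 mm behind the grasp point. The pads swing forward as they close: fully open they stand 13 mm farther back than shut.
Start: joints at [1.117, 0.207, 1.542, -0, 1.393, -0.15], TCP at [0.172, 0.549, 0.242] pointing down, gripper open.
Joint ranges: [-2.73, 2.73], [-0.86, 2.22], [0.23, 2.46], [-1.11, 4.25], [0.08, 2.63], [-2.82, 2.82]. Speed limits (rad/s): [2.79, 2.79, 3.14, 3.14, 3.14, 3.14].

INTERFACE

Orientations are given as a unit quaternion [x, y, z, w].
In Python, from bench import * gives the robot as it stands. The module is installed in compiled form; this text tells all that it offers.
- The arm moves only by the tool servo_tool, never from a script. Its argument "steps" is text: rows parted by semicolons, each of 7 numbers parted by spaces: the shift along the tool's x, y, z in units of 30 mm (1.0 is 30 mm), then the turn, a rotation vector about the tool's x, y, z in units of 5 degrees (1.0 is 5 degrees), then the opening, from -1 (shut) to 1 (fully open), so that 0 is half open. A call has exactly 8 rows; each row is the pose to reach, as a shift and turn from the pose measured when the call began, along the tool's axes at that moment; what a row does not reach only later rows make up. A row lasts 1/10 s, in which the tool goes at most 50 mm and 8.59 degrees, less where a joint would pass 70% of its speed; a pose out of reach is approached as far as the arm can. A call with a gripper value outside its range is refused whole. The fingers move at their own pace and stop on an object; "newtons" is the grip in N (left out, the last holds). Time passes only in rows, so rows that repeat a pose let the fingers close, or fill a call up. It gives the time, the measured TCP pose, the force and the opening at its end, in the units of the state.
- sense(): the state, without advancing time (a new reading comes with each control period).
- get_image(name): name is "side" or "top" or "wrist"; returns a dict with "frame" (400x640x3 uint8, red, green, blue), "fx", "fy", "cx", "cy" (pixels), "cam_to_world" (4x4, takes a point from camera to world coordinates). Camera axes: x right, y up, looking along -z (the intrinsics and any distortion apply to the point x, -y, -z); pixel columns grow to the right and rows downward; lengths in m; the calibration is good to about 2 mm. The wrist camera is an equidistant fisheye: a pixel r from the principal point sees the ray r / f radians off the axis. A picture is of the moment at which its call begins. There is no depth.
- sign_off(): hands the job in, once; it reports no verdict.
The state is a dict: "t": time; "q": joint angles; "joint_vel": joint speeds; "joint_efforts": joint torques, N m; "tool_pos": TCP position; "tcp_rot": TCP orientation; "ft_force": force on the tool from outside, world axes, zero at the start; "torque": the same for the moment, N m; "gripper_width": opening from 0.0 (shut) to 1.0 (fully open).
Only numpy, scipy, OpenCV 4.12 (cv2) and the standard library are available. Lean on these libraries where they do the work, as an engineer would, in place of code of your own. Each camera call takes 0.05 s, during which the arm holds its last target. There are 200 camera calls.

## Working session

There is one attempt and no reset: what is moved stays moved. The work goes in short steps, Python scripts to look and compute and a tool call to move; the robot and the scene stay as the last step left them, time stands still between calls to the robot, and variables do not carry over. Pictures are saved under pics/ and viewed, about 8 in all and at most 12, crops included, and the job is handed in when it is done.

Besides the shell and the picture viewer there is one more tool, called as name(argument=value, ...) on one line, values as JSON. servo_tool: Moves the arm, as the interface text tells. Its arguments: {"type":"object","properties":{"steps":{"type":"string"},"newtons":{"type":"number"}},"required":["steps"]}

```bash
mkdir -p pics
cat > h.py <<'E'
from bench import *
import numpy as np, cv2
from scipy.spatial.transform import Rotation as R
def snap(name,fn):
    im=get_image(name); cv2.imwrite('pics/'+fn+'.png',im['frame'][:,:,::-1]); np.savez('pics/'+fn,**im); return im
def load(fn): return dict(np.load('pics/'+fn+'.npz'))
def ray(im,u,v):
    x=(u-im['cx'])/im['fx'];y=(v-im['cy'])/im['fy']
    T=im['cam_to_world'];d=T[:3,:3]@np.array([x,-y,-1.]);return T[:3,3],d/np.linalg.norm(d)
def onz(im,u,v,z):
    o,d=ray(im,u,v);return o+d*(z-o[2])/d[2]
def tri(a,b):
    (o,d),(p,e)=a,b
    s=np.linalg.lstsq(np.c_[d,-e],p-o,rcond=None)[0];A=o+d*s[0];B=p+e*s[1];return (A+B)/2,np.linalg.norm(A-B)
def proj(im,P):
    T=im['cam_to_world'];c=T[:3,:3].T@(np.array(P)-T[:3,3]);return im['cx']+im['fx']*c[0]/-c[2], im['cy']-im['fy']*c[1]/-c[2]
E
python3 - <<'E'
from h import *
for n in ['side','top']:
    im=snap(n,n+'0'); print(n,im['fx'],im['cx'],im['cy'],np.round(im['cam_to_world'],3).tolist())
s=sense();print(s)
E
```

```text
side 509.70284304273946 314.72994555210505 200.96562653514175 [[0.996, 0.059, -0.068, 0.452], [-0.09, 0.739, -0.667, -0.939], [0.01, 0.671, 0.742, 1.146], [0.0, 0.0, 0.0, 1.0]]
top 361.208172209726 317.3235629378045 208.4188309718242 [[0.017, 0.982, -0.189, 0.345], [-1.0, 0.017, -0.001, 0.001], [0.002, 0.189, 0.982, 1.133], [0.0, 0.0, 0.0, 1.0]]
{'t': 0.1, 'q': array([ 1.11649872e+00,  2.07344375e-01,  1.54282746e+00,  5.34986095e-06,
        1.39351148e+00, -1.50492923e-01]), 'joint_vel': array([ 0.00091078, -0.00138338, -0.00245197,  0.00032362, -0.00101363,
        0.0002725 ]), 'joint_efforts': array([-9.42657643e-04, -3.84093726e+01, -2.92549717e+01, -2.45967494e-04,
        4.82050542e-03, -5.65847742e-06]), 'tool_pos': array([0.17172111, 0.54805792, 0.24122865]), 'tcp_rot': array([-0.41892423,  0.57055728,  0.41824093,  0.56924634]), 'ft_force': array([ 0.05475264, -0.11577168, -0.15359546]), 'torque': array([ 0.0357396 , -0.04716999, -0.00705608]), 'gripper_width': 1.002750052717904}
```

View pics/side0.png

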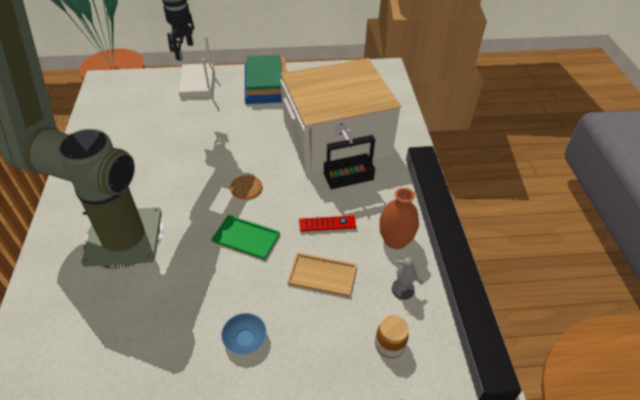

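View pics/top0.png

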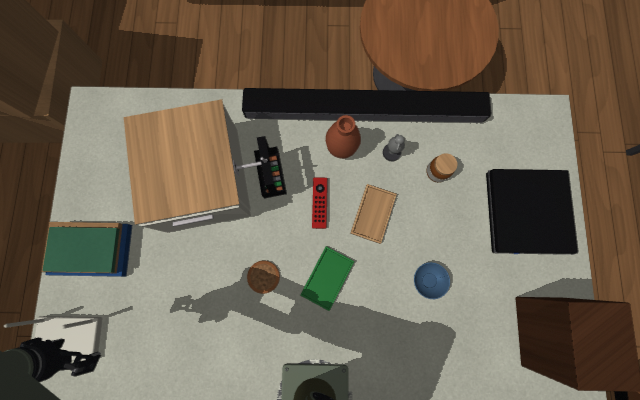

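The side view shows the case at about (350,165) hanging at the hook, with the finger near (345,130). The wooden tray is at (323,275). In the top view the case is at (268,168) and the tray at (374,213). Next, enlarged crops of the hook.

Run:
```python
from h import *
a=load('side0')['frame'][110:200,295:405];b=load('top0')['frame'][120:210,220:330]
f=lambda i:cv2.resize(i[:,:,::-1],None,fx=7,fy=6.6,interpolation=cv2.INTER_CUBIC)
f=lambda i:cv2.resize(i[:,:,::-1],(400,327),interpolation=cv2.INTER_CUBIC)
cv2.imwrite('pics/crop1.png',np.hstack([f(a),f(b)]))
# tray mask by wood colour, in top & side
for n,(r0,r1,c0,c1) in dict(top=(175,250,340,405),side=(245,300,280,365)).items():
    im=load(n+'0');h=cv2.cvtColor(im['frame'],cv2.COLOR_RGB2HSV)[r0:r1,c0:c1]
    m=((h[...,0]<25)&(h[...,1]>75)).astype(np.uint8)
    c=max(cv2.findContours(m,0,2)[0],key=cv2.contourArea)+np.array([c0,r0])
    bx=cv2.boxPoints(cv2.minAreaRect(c)); 
    P=np.array([onz(im,u,v,.010)[:2] for u,v in c[:,0].astype(float)]).astype(np.float32)
    print(n,cv2.contourArea(c),cv2.minAreaRect(P*1000))
```

```text
top 1607.0 ((549.2763671875, -175.13247680664062), (100.39257049560547, 169.01416015625), 71.72743225097656)
side 2043.5 ((551.392333984375, -177.90142822265625), (107.47241973876953, 169.47244262695312), 72.09519958496094)
```

View pics/crop1.png

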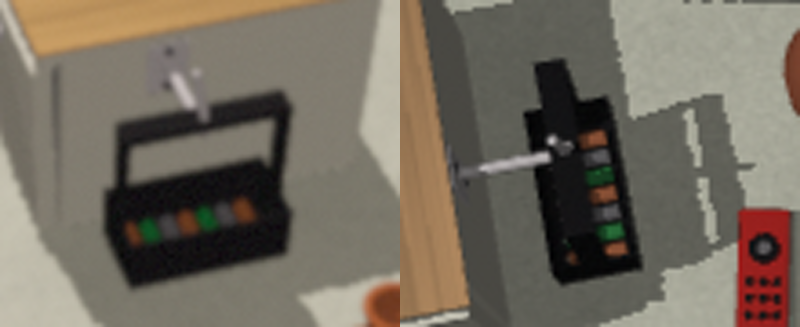

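The finger seems to run from its root at crop-left (205,115) to a bright tip at about (197,72). In the top crop the root or tip is near (550–567,150). I'll do the geometry next.

Run:
```python
from h import *
S=load('side0');T=load('top0')
s=lambda x,y:(x*110/400+295-.36,y*90/327+110-.36)
t=lambda x,y:((x-400)*110/400+220-.36,y*90/327+120-.36)
print('strap L/R side',onz(S,*s(118,125),.183),onz(S,*s(290,93),.183))
print('strap far end top',onz(T,*t(534,66),.183),onz(T,*t(566,60),.183))
print('rim near corners',onz(T,*t(555,283),.09),onz(T,*t(640,268),.09))
for a in [(197,72)]:
  for b in [(550,143),(567,150),(553,157)]: print(b,tri(ray(S,*s(*a)),ray(T,*t(*b))))
for b in [(205,115)]:
  for c in [(567,150),(553,157)]: print('root',tri(ray(S,*s(*b)),ray(T,*t(*c))))
print('wall',tri(ray(S,*s(172,68)),ray(T,*t(457,172))))
# cabinet top front edge corners in top view (z=.2)
for u,v in [(238,207),(221,100),(134,223),(124,118)]: print(onz(T,u,v,.2))
print('vase',onz(T,345,125,.19),'remote',onz(T,320,203,.016),'fig',onz(T,391,153,.0),'candle',onz(T,446,160,.085))
q=R.from_quat(sense()['tcp_rot']).as_matrix();print(np.round(q,3))
```

```text
strap L/R side [0.59394085 0.1418355  0.183     ] [0.73432692 0.16916452 0.183     ]
strap far end top [0.7248213  0.17485826 0.183     ] [0.73010965 0.15059755 0.183     ]
rim near corners [0.57557802 0.16575929 0.09      ] [0.58928339 0.097078   0.09      ]
(550, 143) (array([0.65305055, 0.15373223, 0.2214837 ]), np.float64(0.004893903864652152))
(567, 150) (array([0.64769045, 0.13999774, 0.23188359]), np.float64(0.010945871307869183))
(553, 157) (array([0.64796149, 0.15186672, 0.22105658]), np.float64(0.015114621564198948))
root (array([0.66073458, 0.14707786, 0.18296735]), np.float64(0.005038293361709557))
root (array([0.66119545, 0.15970984, 0.17090603]), np.float64(0.009361308797711285))
wall (array([0.64806818, 0.23465034, 0.15920258]), np.float64(0.002565795958528076))
[0.5246238  0.21103501 0.2       ]
[0.82786208 0.27614648 0.2       ]
[0.47753132 0.47963115 0.2       ]
[0.76950314 0.54018432 0.2       ]
vase [ 0.76397261 -0.07078853  0.19      ] remote [ 0.57738237 -0.00562046  0.016     ] fig [ 0.75282563 -0.23691013  0.        ] candle [ 0.70277748 -0.38553841  0.085     ]
[[-0.001 -0.954  0.299]
 [-0.002  0.299  0.954]
 [-1.     0.    -0.002]]
```

```bash
cat >> h.py <<'E'
def to(P,jaw,Rm=None):
    """units to move to world TCP P with tool straight down, jaw axis yaw (deg)"""
    s=sense();q=R.from_quat(s['tcp_rot']).as_matrix()
    a=np.radians(jaw);z=np.array([np.cos(a),np.sin(a),0]);x=np.array([0,0,-1.]);t=np.c_[x,np.cross(z,x),z]
    d=q.T@(np.array(P)-s['tool_pos'])/.03
    r=np.degrees(R.from_matrix(q.T@t).as_rotvec())/5
    print('units',np.round(d,3),np.round(r,3),'t',round(s['t'],2),'pos',np.round(s['tool_pos'],4),'F',np.round(s['ft_force'],2),'w',round(s['gripper_width'],3))
E
python3 - <<'E'
from h import *
to([.4,.34,.32],101.7);to([.60,.137,.32],101.7)
E
```

```text
units [-2.62  -9.335 -4.347] [-5.821 -0.022 -0.01 ] t 0.1 pos [0.1717 0.5481 0.2412] F [ 0.05 -0.12 -0.15] w 1.003
units [ -2.613 -17.72   -8.809] [-5.821 -0.022 -0.01 ] t 0.1 pos [0.1717 0.5481 0.2412] F [ 0.05 -0.12 -0.15] w 1.003
```

servo_tool(steps="-1.5 0 0 0 0 0 1; -2.6 -0.5 -0.2 -1 0 0 1; -2.6 -1.8 -0.8 -2 0 0 1; -2.6 -3.2 -1.5 -3 0 0 1; -2.6 -4.6 -2.2 -4 0 0 1; -2.6 -6 -2.9 -5 0 0 1; -2.6 -7.4 -3.6 -5.8 0 0 1; -2.6 -8.8 -4.2 -5.8 0 0 1")

```text
t: 0.9
tool_pos: [0.3867, 0.3472, 0.319]
tcp_rot: [0.548, -0.448, -0.548, -0.446]
ft_force: [-0.1, 0.6, 0.4]
gripper_width: 1.002
```

Run:
```python
from h import *
to([.60,.137,.32],101.7)
```

```text
units [-0.029 -5.547 -8.3  ] [-0.009 -0.022 -0.023] t 0.9 pos [0.3867 0.3472 0.319 ] F [-0.08  0.6   0.38] w 1.002
```

servo_tool(steps="0 -0.7 -1.1 0 0 0 1; 0 -1.6 -2.4 0 0 0 1; 0 -2.5 -3.7 0 0 0 1; 0 -3.4 -5 0 0 0 1; 0 -4.2 -6.3 0 0 0 1; 0 -5 -7.5 0 0 0 1; 0 -5.5 -8.3 0 0 0 1; 0 -5.5 -8.3 0 0 0 1")

```text
t: 1.7
tool_pos: [0.6005, 0.1333, 0.3177]
tcp_rot: [0.547, -0.45, -0.547, -0.446]
ft_force: [-0.1, 0.2, -0.5]
gripper_width: 0.998
```

Run:
```python
from h import *
im=snap('wrist','w0');print(im['fx'],im['cx'],im['cy'],np.round(im['cam_to_world'],3).tolist())
to([.619,.140,.25],101.7)
```

```text
309.70691628693146 320.30684736198464 202.88540971946418 [[-0.198, -0.928, -0.317, 0.517], [0.98, -0.188, -0.061, 0.117], [-0.003, -0.323, 0.946, 0.449], [0.0, 0.0, 0.0, 1.0]]
units [ 2.258 -0.69   0.032] [-0.044 -0.017 -0.048] t 1.75 pos [0.5992 0.1351 0.3178] F [-0.39  0.57 -0.43] w 1.003
```

View pics/w0.png

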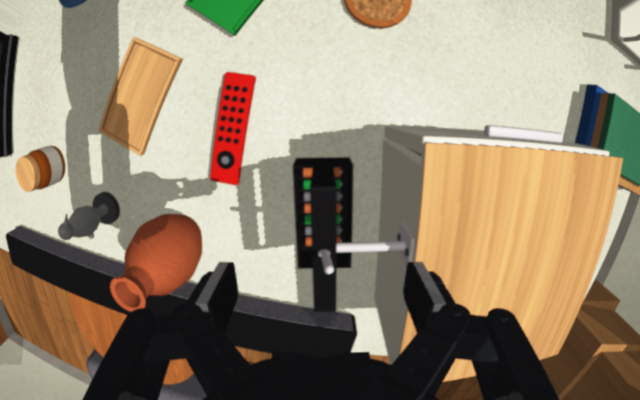

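The wrist view shows the strap running vertically at columns 313–336, rows 185–310. The finger is a short bright bar from about (322,254) to (330,270), and the arm comes in from the right at row 247. I'll enlarge it.

Run:
```python
from h import *
i=load('w0')['frame'][175:325,285:385,::-1]
cv2.imwrite('pics/crop2.png',np.hstack([cv2.resize(i[55:110,20:75],(550,550),interpolation=cv2.INTER_CUBIC)]))
```

```text
(no output)
```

View pics/crop2.png

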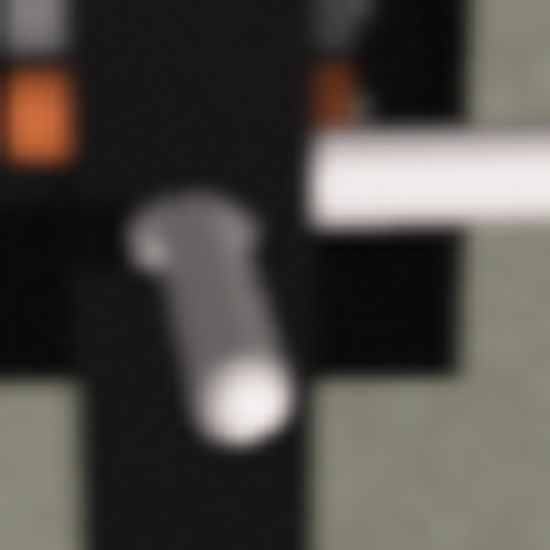

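```bash
cat >> h.py <<'E'
def fray(im,u,v):
    p=np.array([(u-im['cx'])/im['fx'],(v-im['cy'])/im['fy']]);r=np.linalg.norm(p)
    c=np.array([*(p/r*np.sin(r)),np.cos(r)])*[1,-1,-1];T=im['cam_to_world'];return T[:3,3],T[:3,:3]@c
def fonz(im,u,v,z):
    o,d=fray(im,u,v);return o+d*(z-o[2])/d[2]
E
python3 - <<'E'
from h import *
im=load('w0');f=lambda x,y,z:fonz(im,305+x/10-.5,230+y/10-.5,z)
h=f(193,250,.183);t=f(243,398,.222);r=f(206,245,.181)
print('hole',h,'tip',t)
for row in (275,235,305,200,325): pass
# strap edges: far bottom row in crop: 90..308 at y=520; near px col 313-336 at row 195
e=[f(90,500,.183),f(308,500,.183),fonz(im,313,200,.183),fonz(im,336,200,.183)]
print(np.round(e,4)); 
a,b=(e[0]+e[1])/2,(e[2]+e[3])/2;print('yaw',np.degrees(np.arctan2(*(a-b)[1::-1])))
arm=[fonz(im,337+.5,247.5,.168),fonz(im,395,246,.168)];print(arm,np.degrees(np.arctan2(*(arm[1]-arm[0])[1::-1]))-90)
y=np.radians(11.7);M=np.array([[np.cos(y),np.sin(y)],[-np.sin(y),np.cos(y)]])
print('lean hookframe mm',M@(t-h)[:2]*1000)
E
```

```text
hole [0.65717487 0.1484797  0.183     ] tip [0.64987792 0.15101417 0.222     ]
[[0.6878 0.1441 0.183 ]
 [0.6834 0.1658 0.183 ]
 [0.6045 0.1276 0.183 ]
 [0.6003 0.1481 0.183 ]]
yaw 11.632801982031767
[array([0.6544199 , 0.16226539, 0.168     ]), array([0.64175429, 0.22072204, 0.168     ])] 12.225123755012106
lean hookframe mm [-6.63137821  3.96154664]
```

Run:
```python
from h import *
to([.616,.140,.170],101.7)
```

```text
units [ 4.925 -0.603  0.056] [-0.044 -0.017 -0.048] t 1.75 pos [0.5992 0.1351 0.3178] F [-0.39  0.57 -0.43] w 1.003
```

servo_tool(steps="0 -0.6 0.05 0 0 0 0.3; 1 -0.6 0.05 0 0 0 0.3; 2 -0.6 0.05 0 0 0 0.3; 2.8 -0.6 0.05 0 0 0 0.3; 3.5 -0.6 0.05 0 0 0 0.3; 4.2 -0.6 0.05 0 0 0 0.3; 4.9 -0.6 0.05 0 0 0 0.3; 4.92 -0.6 0.05 0 0 0 0.3")

```text
t: 2.55
tool_pos: [0.6121, 0.1409, 0.1661]
tcp_rot: [-0.545, 0.45, 0.551, 0.444]
ft_force: [-0.3, -0.2, -0.0]
gripper_width: 0.651
```

Run:
```python
from h import *
to([.616,.140,.170],101.7)
im=snap('wrist','w1')
i=im['frame'][160:400,160:480,::-1]
cv2.imwrite('pics/crop3.png',cv2.resize(i,(800,600),interpolation=cv2.INTER_CUBIC))
```

```text
units [-0.13  -0.118 -0.056] [-0.025 -0.001 -0.145] t 2.55 pos [0.6121 0.1409 0.1661] F [-0.26 -0.24 -0.02] w 0.651
```

View pics/crop3.png

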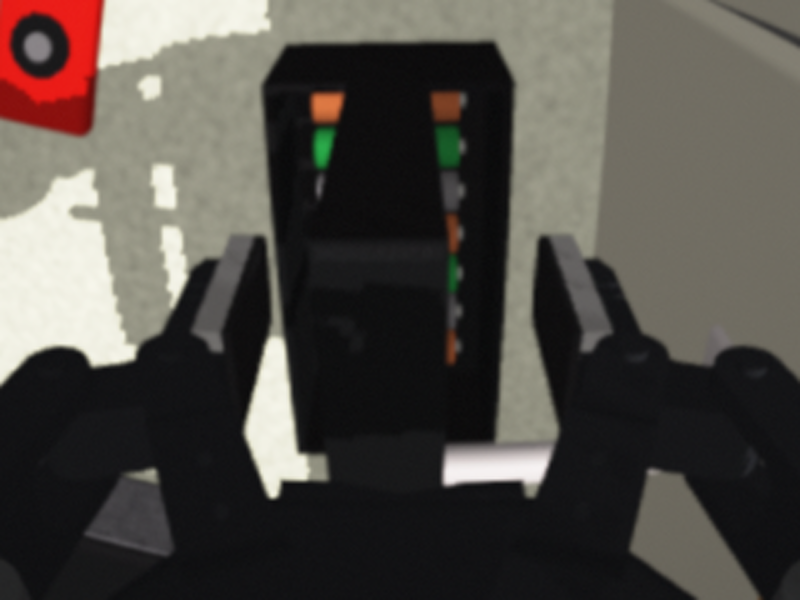

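Strap lies centrally between the open pads, about 2–3 mm toward the −y side (strap centre at crop column 380, pads' centre 403). I'll correct that and grip.

servo_tool(steps="-0.1 -0.12 -0.08 0 0 -0.14 0.3; -0.1 -0.12 -0.08 0 0 -0.14 0.3; -0.1 -0.12 -0.08 0 0 -0.14 0; -0.1 -0.12 -0.08 0 0 -0.14 -0.2; -0.1 -0.12 -0.08 0 0 -0.14 -0.4; -0.1 -0.12 -0.08 0 0 -0.14 -0.7; -0.1 -0.12 -0.08 0 0 -0.14 -1; -0.1 -0.12 -0.08 0 0 -0.14 -1", newtons=70)

```text
t: 3.4
tool_pos: [0.6178, 0.1391, 0.1716]
tcp_rot: [0.549, -0.446, -0.547, -0.448]
ft_force: [-1.1, -0.4, 2.9]
gripper_width: 0.263
```

```bash
cat >> h.py <<'E'
def hf():
    s=sense();y=np.radians(11.7);c,n=np.cos(y),np.sin(y);M=np.array([[c,n,0],[-n,c,0],[0,0,1]])
    print('t',round(s['t'],2),'F hook',np.round(M@s['ft_force'],2),'T hook',np.round(M@s['torque'],3),'p hook mm',np.round(M@(s['tool_pos']-[.6572,.1485,.175])*1000,2),'w',round(s['gripper_width'],3))
    q=R.from_quat(s['tcp_rot']).as_matrix();print('tool x',np.round(q[:,0],4),'jaw yaw',np.degrees(np.arctan2(q[1,2],q[0,2])).round(2))
E
python3 -c "
from h import *
hf()"
```

```text
t 3.4 F hook [-1.14 -0.13  2.85] T hook [-0.133  0.078 -0.016] p hook mm [-40.45  -1.25  -3.37] w 0.263
tool x [ 3.8e-03 -1.0e-04 -1.0e+00] jaw yaw 101.56
```

servo_tool(steps="-0.05 0 0 0 0 0 -1; -0.1 0.01 0 0 0 0 -1; -0.15 0.02 0.01 0 0 0 -1; -0.2 0.025 0.015 0 0 0 -1; -0.2 0.03 0.015 0 0 0 -1; -0.2 0.03 0.015 0 0 0 -1; -0.2 0.03 0.015 0 0 0 -1; -0.2 0.03 0.015 0 0 0 -1", newtons=90)

```text
t: 4.2
tool_pos: [0.6168, 0.1394, 0.1775]
tcp_rot: [0.549, -0.446, -0.547, -0.448]
ft_force: [0.3, -0.4, -3.8]
gripper_width: 0.261
```

```bash
python3 -c "
from h import *
hf()"
```

```text
t 4.2 F hook [ 0.18 -0.45 -3.81] T hook [ 0.022  0.123 -0.03 ] p hook mm [-41.4   -0.76   2.52] w 0.261
tool x [ 3.6e-03 -1.0e-04 -1.0e+00] jaw yaw 101.56
```

servo_tool(steps="-0.07 0.01 0.005 0 0 0 -1; -0.14 0.02 0.01 0 0 0 -1; -0.21 0.03 0.015 0 0 0 -1; -0.27 0.04 0.02 0 0 0 -1; -0.27 0.04 0.02 0 0 0 -1; -0.27 0.04 0.02 0 0 0 -1; -0.27 0.04 0.02 0 0 0 -1; -0.27 0.04 0.02 0 0 0 -1")

```text
t: 5.0
tool_pos: [0.6154, 0.1397, 0.1854]
tcp_rot: [0.549, -0.446, -0.547, -0.448]
ft_force: [-0.4, -0.1, -3.4]
gripper_width: 0.255
```

```bash
python3 -c "
from h import *
hf()"
```

```text
t 5.0 F hook [-0.44 -0.   -3.35] T hook [-0.012  0.12  -0.006] p hook mm [-42.76  -0.16  10.42] w 0.255
tool x [ 3.2e-03 -1.0e-04 -1.0e+00] jaw yaw 101.56
```

servo_tool(steps="-0.07 0.01 0.005 0 0 0 -1; -0.14 0.02 0.01 0 0 0 -1; -0.21 0.03 0.015 0 0 0 -1; -0.27 0.04 0.02 0 0 0 -1; -0.27 0.04 0.02 0 0 0 -1; -0.27 0.04 0.02 0 0 0 -1; -0.27 0.04 0.02 0 0 0 -1; -0.27 0.04 0.02 0 0 0 -1")

```text
t: 5.8
tool_pos: [0.6139, 0.14, 0.1934]
tcp_rot: [0.549, -0.447, -0.547, -0.448]
ft_force: [-0.3, -0.5, -3.3]
gripper_width: 0.26
```

```bash
python3 -c "
from h import *
hf()"
```

```text
t 5.8 F hook [-0.42 -0.39 -3.33] T hook [-0.02   0.134 -0.016] p hook mm [-44.08   0.46  18.37] w 0.26
tool x [ 3.e-03 -2.e-04 -1.e+00] jaw yaw 101.56
```

servo_tool(steps="-0.07 0.01 0.005 0 0 0 -1; -0.14 0.02 0.01 0 0 0 -1; -0.21 0.03 0.015 0 0 0 -1; -0.27 0.04 0.02 0 0 0 -1; -0.27 0.04 0.02 0 0 0 -1; -0.27 0.04 0.02 0 0 0 -1; -0.27 0.04 0.02 0 0 0 -1; -0.27 0.04 0.02 0 0 0 -1")

```text
t: 6.6
tool_pos: [0.6125, 0.1403, 0.2013]
tcp_rot: [0.549, -0.447, -0.547, -0.448]
ft_force: [0.3, 1.3, -4.6]
gripper_width: 0.258
```

```bash
python3 -c "
from h import *
hf()"
```

```text
t 6.6 F hook [ 0.59  1.18 -4.6 ] T hook [ 0.023  0.231 -0.026] p hook mm [-45.39   1.06  26.27] w 0.258
tool x [ 2.6e-03 -2.0e-04 -1.0e+00] jaw yaw 101.55
```

Contact felt: the finger pushes the case toward +y. I'll yield sideways before lifting on.

servo_tool(steps="0 -0.005 0.02 0 0 0 -1; 0 -0.01 0.04 0 0 0 -1; 0 -0.01 0.04 0 0 0 -1; -0.03 -0.01 0.045 0 0 0 -1; -0.06 -0.005 0.05 0 0 0 -1; -0.1 0 0.055 0 0 0 -1; -0.1 0 0.055 0 0 0 -1; -0.1 0 0.055 0 0 0 -1")

```text
t: 7.4
tool_pos: [0.6123, 0.142, 0.2044]
tcp_rot: [0.549, -0.447, -0.547, -0.448]
ft_force: [-0.5, -0.3, -4.0]
gripper_width: 0.255
```

```bash
python3 -c "
from h import *
hf()
im=snap('wrist','w2')
cv2.imwrite('pics/crop4.png',cv2.resize(im['frame'][210:310,250:390,::-1],(770,550),interpolation=cv2.INTER_CUBIC))
im=snap('side','s2')
"
```

```text
t 7.4 F hook [-0.58 -0.16 -3.98] T hook [ 0.014  0.197 -0.079] p hook mm [-45.33   2.72  29.43] w 0.255
tool x [ 2.9e-03 -2.0e-04 -1.0e+00] jaw yaw 101.56
```

servo_tool(steps="0 0.02 0 0 0 0 -1; 0 0.03 0 0 0 0 -1; -0.03 0.035 0.005 0 0 0 -1; -0.06 0.04 0.01 0 0 0 -1; -0.1 0.045 0.015 0 0 0 -1; -0.13 0.05 0.015 0 0 0 -1; -0.13 0.05 0.015 0 0 0 -1; -0.13 0.05 0.015 0 0 0 -1")

```text
t: 8.3
tool_pos: [0.6106, 0.1421, 0.2082]
tcp_rot: [0.549, -0.447, -0.547, -0.448]
ft_force: [-0.6, 0.3, -2.7]
gripper_width: 0.257
```

```bash
python3 -c "
from h import *
hf()"
```

```text
t 8.3 F hook [-0.5   0.45 -2.72] T hook [ 0.007  0.164 -0.028] p hook mm [-46.91   3.17  33.21] w 0.257
tool x [ 2.7e-03 -2.0e-04 -1.0e+00] jaw yaw 101.56
```

servo_tool(steps="-0.05 0.01 0.01 0 0 0 -1; -0.1 0.02 0.015 0 0 0 -1; -0.15 0.03 0.02 0 0 0 -1; -0.2 0.04 0.025 0 0 0 -1; -0.2 0.04 0.025 0 0 0 -1; -0.2 0.04 0.025 0 0 0 -1; -0.2 0.04 0.025 0 0 0 -1; -0.2 0.04 0.025 0 0 0 -1")

```text
t: 9.1
tool_pos: [0.6092, 0.1426, 0.2141]
tcp_rot: [0.549, -0.447, -0.547, -0.448]
ft_force: [0.3, 0.4, -3.7]
gripper_width: 0.254
```

```bash
python3 -c "
from h import *
hf()"
```

```text
t 9.1 F hook [ 0.33  0.32 -3.68] T hook [-0.008  0.13  -0.016] p hook mm [-48.17   3.92  39.13] w 0.254
tool x [ 2.5e-03 -2.0e-04 -1.0e+00] jaw yaw 101.55
```

servo_tool(steps="-0.05 0.005 0.01 0 0 0 -1; -0.1 0.015 0.015 0 0 0 -1; -0.15 0.02 0.02 0 0 0 -1; -0.2 0.03 0.025 0 0 0 -1; -0.2 0.03 0.025 0 0 0 -1; -0.2 0.03 0.025 0 0 0 -1; -0.2 0.03 0.025 0 0 0 -1; -0.2 0.03 0.025 0 0 0 -1")

```text
t: 9.9
tool_pos: [0.6081, 0.1431, 0.22]
tcp_rot: [0.548, -0.447, -0.547, -0.448]
ft_force: [0.8, -0.3, -3.7]
gripper_width: 0.257
```

```bash
python3 -c "
from h import *
hf()"
```

```text
t 9.9 F hook [ 0.73 -0.43 -3.74] T hook [0.005 0.099 0.023] p hook mm [-49.18   4.68  44.98] w 0.257
tool x [ 2.2e-03 -3.0e-04 -1.0e+00] jaw yaw 101.56
```

servo_tool(steps="0 -0.01 0 0 0 0 -1; -0.05 -0.01 0 0 0 0 -1; -0.1 0 0.005 0 0 0 -1; -0.15 0.005 0.01 0 0 0 -1; -0.2 0.01 0.015 0 0 0 -1; -0.23 0.015 0.015 0 0 0 -1; -0.23 0.015 0.015 0 0 0 -1; -0.23 0.015 0.015 0 0 0 -1")

```text
t: 10.7
tool_pos: [0.6076, 0.1435, 0.2269]
tcp_rot: [0.548, -0.447, -0.547, -0.448]
ft_force: [-0.7, 0.4, -3.6]
gripper_width: 0.257
```

```bash
python3 -c "
from h import *
hf()"
```

```text
t 10.7 F hook [-0.58  0.55 -3.57] T hook [-0.017  0.143  0.01 ] p hook mm [-49.64   5.14  51.89] w 0.257
tool x [ 2.3e-03 -2.0e-04 -1.0e+00] jaw yaw 101.56
```

servo_tool(steps="-0.05 0.01 0 0 0 0 -1; -0.1 0.01 0.005 0 0 0 -1; -0.15 0.015 0.005 0 0 0 -1; -0.2 0.015 0.005 0 0 0 -1; -0.27 0.015 0.005 0 0 0 -1; -0.27 0.015 0.005 0 0 0 -1; -0.27 0.015 0.005 0 0 0 -1; -0.27 0.015 0.005 0 0 0 -1")

```text
t: 11.5
tool_pos: [0.607, 0.1435, 0.2349]
tcp_rot: [0.548, -0.447, -0.547, -0.448]
ft_force: [0.4, -0.2, -3.4]
gripper_width: 0.259
```

```bash
python3 -c "
from h import *
hf()
im=snap('side','s3'); w=snap('wrist','w3')
a=cv2.resize(im['frame'][80:190,290:420,::-1],(473,400),interpolation=cv2.INTER_CUBIC)
b=cv2.resize(w['frame'][200:400,240:400,::-1],(320,400),interpolation=cv2.INTER_CUBIC)
cv2.imwrite('pics/crop5.png',np.hstack([a,b]))"
```

```text
t 11.5 F hook [ 0.32 -0.29 -3.37] T hook [0.054 0.165 0.031] p hook mm [-50.17   5.3   59.94] w 0.259
tool x [ 2.1e-03 -2.0e-04 -1.0e+00] jaw yaw 101.56
```

View pics/crop5.png

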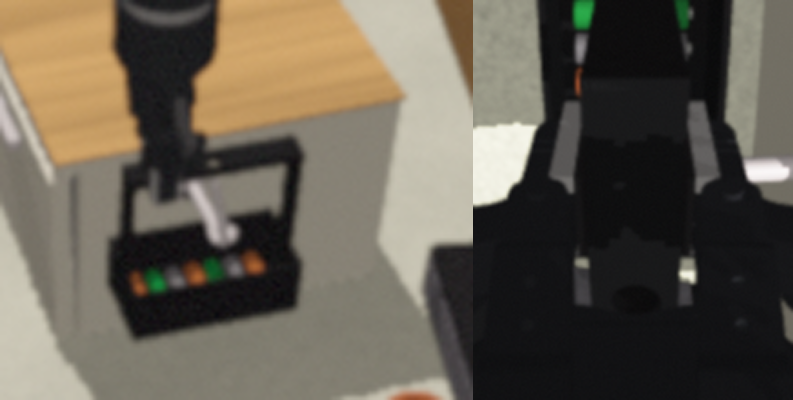

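The side view shows the case level, the strap above the finger with the hole empty at about (213,165), and the arm under the strap. Wrist view: strap is held square between the pads. I'll draw it away along −y.

servo_tool(steps="0 0 -0.1 0 0 0 -1; 0 0 -0.3 0 0 0 -1; 0 0 -0.6 0 0 0 -1; 0 0 -0.95 0 0 0 -1; 0 0 -1.3 0 0 0 -1; 0 0 -1.7 0 0 0 -1; 0 0 -2.1 0 0 0 -1; 0 0 -2.4 0 0 0 -1")

```text
t: 12.4
tool_pos: [0.6217, 0.0714, 0.2349]
tcp_rot: [0.548, -0.447, -0.547, -0.448]
ft_force: [-0.1, 0.0, -3.6]
gripper_width: 0.256
```

```bash
python3 -c "
from h import *
hf()
c,s=np.cos(np.radians(-18)),np.sin(np.radians(-18))
P=np.array([.5503,-.1765])-.0415*np.array([c,s]);print(P)
to([*P,.235],72); to([*P,.16],72)"
```

```text
t 12.4 F hook [-0.09  0.02 -3.6 ] T hook [-0.003  0.109 -0.07 ] p hook mm [-50.42 -68.3   59.91] w 0.256
tool x [ 2.1e-03 -6.0e-04 -1.0e+00] jaw yaw 101.5
[ 0.51083115 -0.16367579]
units [-6.000e-03  5.183e+00 -6.942e+00] [ 5.9   -0.006  0.025] t 12.4 pos [0.6217 0.0714 0.2349] F [-0.09  0.   -3.6 ] w 0.256
units [ 2.494  5.188 -6.939] [ 5.9   -0.006  0.025] t 12.4 pos [0.6217 0.0714 0.2349] F [-0.09  0.   -3.6 ] w 0.256
```

servo_tool(steps="0 0.4 -0.1 0 0 0 -1; 0 0.9 -0.4 0.5 0 0 -1; 0 1.4 -0.8 1 0 0 -1; 0 1.9 -1.3 1.5 0 0 -1; 0 2.4 -1.9 2 0 0 -1; 0 2.9 -2.5 2.5 0 0 -1; 0 3.4 -3.1 3 0 0 -1; 0 3.8 -3.7 3.5 0 0 -1")

```text
t: 13.2
tool_pos: [0.5314, -0.0612, 0.235]
tcp_rot: [-0.473, 0.526, 0.472, 0.526]
ft_force: [0.2, -0.0, -4.4]
gripper_width: 0.253
```

```bash
python3 -c "
from h import *
to([.5108,-.1637,.235],72)"
```

```text
units [ 0.     0.319 -3.469] [ 2.378e+00 -2.000e-03  2.600e-02] t 13.2 pos [ 0.5314 -0.0612  0.235 ] F [ 0.17 -0.05 -4.41] w 0.253
```

servo_tool(steps="0 0.05 -0.5 0.4 0 0 -1; 0 0.1 -1.1 0.8 0 0 -1; 0 0.15 -1.7 1.2 0 0 -1; 0.2 0.2 -2.3 1.6 0 0 -1; 0.5 0.25 -2.9 2 0 0 -1; 0.9 0.3 -3.3 2.38 0 0 -1; 1.3 0.32 -3.47 2.38 0 0 -1; 1.5 0.32 -3.47 2.38 0 0 -1")

```text
t: 14.0
tool_pos: [0.5097, -0.1638, 0.188]
tcp_rot: [-0.415, 0.572, 0.416, 0.572]
ft_force: [-0.3, 0.1, -3.9]
gripper_width: 0.256
```

```bash
python3 -c "
from h import *
to([.5108,-.1637,.19],72)
s=snap('side','s4');t=snap('top','t4');w=snap('wrist','w4')
f=lambda i,w,h:cv2.resize(i[:,:,::-1],(w,h),interpolation=cv2.INTER_CUBIC)
cv2.imwrite('pics/crop6.png',np.hstack([f(s['frame'][210:310,260:390],390,300),f(t['frame'][160:260,320:450],390,300)]))
cv2.imwrite('pics/crop6.png',np.vstack([cv2.imread('pics/crop6.png'),f(w['frame'][60:160,190:450],780,300)]))"
```

```text
units [-0.066 -0.034  0.013] [-0.011  0.01  -0.01 ] t 14.0 pos [ 0.5097 -0.1638  0.188 ] F [-0.3   0.08 -3.94] w 0.256
```

View pics/crop6.png

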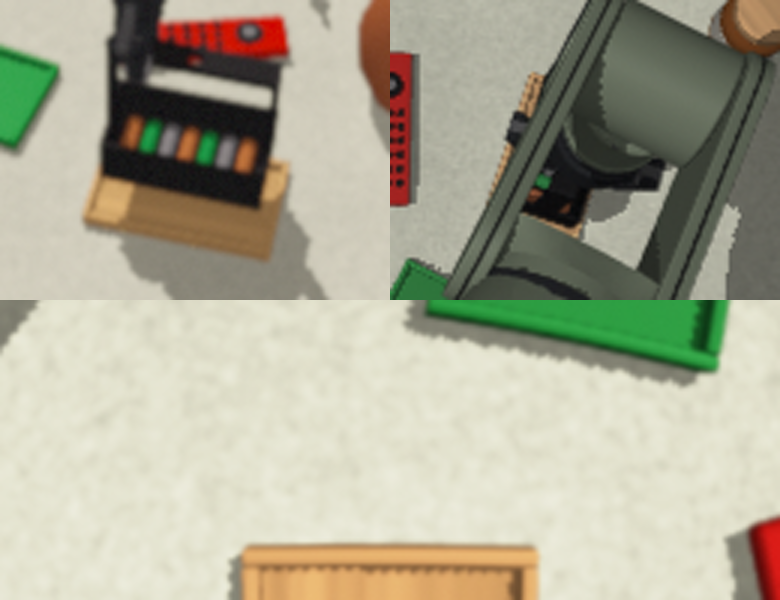

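The side view shows the case level above the tray, with its bottom front corners at crop (103,173) and (262,205). The tray's near end fills the lower wrist strip.

Run:
```python
from h import *
s=load('s4')
g=lambda x,y,z:onz(s,260+x/3-.33,210+y/3-.33,z)
for z in (.054,.056):
  a=g(103,174,z);b=g(262,205,z);d=(b-a)[:2];n=np.array([-d[1],d[0]])/np.linalg.norm(d)
  print('len',np.linalg.norm(d),'yaw',np.degrees(np.arctan2(d[1],d[0])),'centre',(a+b)[:2]/2+.036*n)
# tray corners in same picture, outer top rim front edge z=.014
a=g(84,215,.012);b=g(269,256,.007);print('tray front corners bottom',g(86,222,0),g(269,260,0))
a,b=g(86,222,0),g(269,260,0);d=(b-a)[:2];n=np.array([-d[1],d[0]])/np.linalg.norm(d);print('tray',np.linalg.norm(d),np.degrees(np.arctan2(d[1],d[0])),(a+b)[:2]/2+.05*n)
# refined wrist-based: tray & case
w=load('w4');p=w['frame']
h=cv2.cvtColor(p,cv2.COLOR_RGB2HSV)
print([np.round(fonz(w,190+x/3-.33,60+(y-300)/3-.33,z),4).tolist() for x,y,z in [(247,547,.014),(537,547,.014)]])
i=cv2.resize(p[130:330,220:420,::-1],(600,600),interpolation=cv2.INTER_CUBIC);cv2.imwrite('pics/crop7.png',i)
```

```text
len 0.13906741810859713 yaw -17.897090121962556 centre [ 0.55438447 -0.1701523 ]
len 0.1388127748561879 yaw -17.89709012196247 centre [ 0.55421642 -0.17149719]
tray front corners bottom [ 0.46032234 -0.19532501  0.        ] [ 0.61589537 -0.24704229  0.        ]
tray 0.16394402300158964 -18.388399071750943 [ 0.5538817  -0.17373666]
[[0.4522, -0.1946, 0.014], [0.4819, -0.1029, 0.014]]
```

View pics/crop7.png

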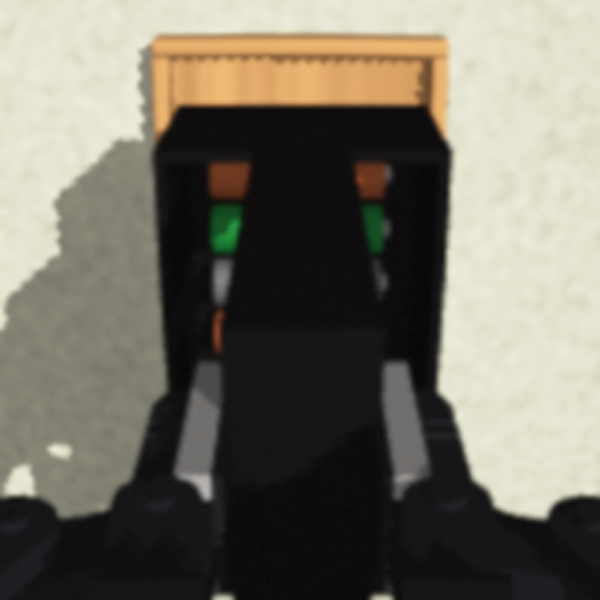

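The wrist view shows the case's near bottom edge at crop (180,107)–(425,107) and the tray's outer rim at (153,38)–(447,38).

Run:
```python
from h import *
w=load('w4');g=lambda x,y,z:fonz(w,220+x/3-.33,130+y/3-.33,z)[:2]
for nm,a,b,L in [('tray',g(153,38,.014),g(447,38,.014),.084),('case',g(180,107,.055),g(425,107,.055),.07)]:
    d=b-a;n=np.array([d[1],-d[0]])/np.linalg.norm(d)
    print(nm,np.linalg.norm(d),'yaw',np.degrees(np.arctan2(n[1],n[0])),'centre',(a+b)/2+L*n)
```

```text
tray 0.09774312112233424 yaw -17.995085801583823 centre [ 0.54705119 -0.17541238]
case 0.07155246203491614 yaw -17.982526404207764 centre [ 0.54824023 -0.17497736]
```

servo_tool(steps="0.1 0.03 -0.04 0 0 0 -1; 0.35 0.03 -0.04 0 0 0 -1; 0.6 0.03 -0.04 0 0 0 -1; 0.85 0.03 -0.04 0 0 0 -1; 1.05 0.03 -0.04 0 0 0 -1; 1.2 0.03 -0.04 0 0 0 -1; 1.3 0.03 -0.04 0 0 0 -1; 1.35 0.03 -0.04 0 0 0 -1")

```text
t: 14.95
tool_pos: [0.5092, -0.1637, 0.1482]
tcp_rot: [-0.416, 0.572, 0.416, 0.572]
ft_force: [0.3, -0.3, -3.0]
gripper_width: 0.254
```

servo_tool(steps="0.04 0 0 0 0 0 -1; 0.08 0 0 0 0 0 -1; 0.12 0 0 0 0 0 -1; 0.16 0 0 0 0 0 -1; 0.2 0 0 0 0 0 -1; 0.23 0 0 0 0 0 -1; 0.25 0 0 0 0 0 -1; 0.25 0 0 0 0 0 -1")

```text
t: 15.75
tool_pos: [0.5091, -0.1636, 0.1406]
tcp_rot: [-0.416, 0.572, 0.416, 0.572]
ft_force: [-0.2, -0.4, -4.3]
gripper_width: 0.258
```

Still hanging, so I'll go on slowly by feel.

servo_tool(steps="0.02 0 0 0 0 0 -1; 0.03 0 0 0 0 0 -1; 0.04 0 0 0 0 0 -1; 0.05 0 0 0 0 0 -1; 0.06 0 0 0 0 0 -1; 0.07 0 0 0 0 0 -1; 0.08 0 0 0 0 0 -1; 0.08 0 0 0 0 0 -1")

```text
t: 16.55
tool_pos: [0.5092, -0.1637, 0.1385]
tcp_rot: [-0.416, 0.572, 0.416, 0.572]
ft_force: [-1.5, 0.7, -0.5]
gripper_width: 0.257
```

servo_tool(steps="0.01 0 0 0 0 0 -1; 0.02 0 0 0 0 0 -1; 0.03 0 0 0 0 0 -1; 0.03 0 0 0 0 0 -1; 0.03 0 0 0 0 0 -0.4; 0.03 0 0 0 0 0 -0.3; 0.03 0 0 0 0 0 -0.1; 0.03 0 0 0 0 0 0.1")

```text
t: 17.35
tool_pos: [0.5095, -0.1638, 0.1377]
tcp_rot: [-0.416, 0.572, 0.416, 0.572]
ft_force: [-0.2, 0.1, 0.4]
gripper_width: 0.552
```

servo_tool(steps="0 0 0 0 0 0 0.2; 0 0 0 0 0 0 0.2; -0.3 0 0 0 0 0 0.2; -0.8 0 0 0 0 0 0.2; -1.4 0 0 0 0 0 0.2; -2.1 0 0 0 0 0 0.2; -2.8 0 0 0 0 0 0.2; -3.5 0 0 0 0 0 0.2")

```text
t: 18.15
tool_pos: [0.5094, -0.1639, 0.2443]
tcp_rot: [-0.416, 0.571, 0.416, 0.572]
ft_force: [0.0, 0.8, -1.0]
gripper_width: 0.603
```

Run:
```python
from h import *
hf()
s=snap('side','s5');w=snap('wrist','w5')
f=lambda i,w,h:cv2.resize(i[:,:,::-1],(w,h),interpolation=cv2.INTER_CUBIC)
cv2.imwrite('pics/crop8.png',np.hstack([f(s['frame'][210:310,260:390],390,300),f(w['frame'][100:300,220:420],300,300)]))
```

```text
t 18.15 F hook [ 0.2   0.76 -0.97] T hook [-0.036 -0.018  0.006] p hook mm [-208.06 -275.94   69.27] w 0.603
tool x [ 1.6e-03  2.0e-04 -1.0e+00] jaw yaw 72.03
```

View pics/crop8.png

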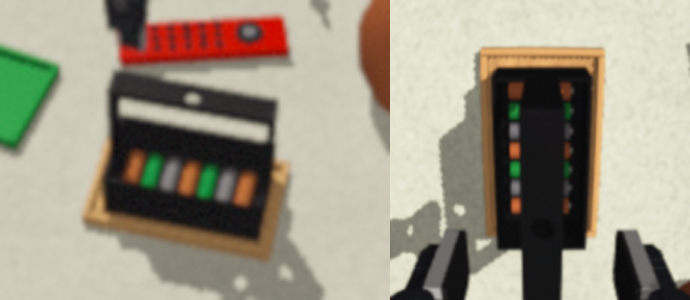

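The case stands level inside the rim with a wooden rim visible all round, and the gripper is clear above it. The remote, vase and green decoy tray look unmoved.

```bash
python3 -c "
from h import *
print(sign_off())"
```

```text
the job is handed in; nothing more can be done
None
```

The battery case is off the hook, in the bamboo tray and released, and I handed the job in at about 18 s; no verdict is reported.

- **Off the hook:** I gripped the strap and lifted it about 63 mm, following the finger's lean. That lean was toward the cabinet's bin-front (−x) side and the wall, about 0.2 rad by my estimate. I felt contact once, at about 30 mm, and yielded sideways. The wrist readings never showed more than about 1.5 N sideways. Wrist force cannot show the contact force at the hook itself. A picture showed the strap above the finger before I drew the case away.
- **In the tray:** I set it down by feel and let go. The wrist height at touchdown matched the case standing on the floor within 1 mm. The last pictures show the case level and inside the tray rim. The remote and the part of the vase in view looked unmoved; I did not recheck the other bystanders.
- **Disagreement:** the side and wrist cameras differed by about 2 mm on the case's offset from the tray, which is within the 8 mm of play. I did not measure the final offset numerically after release.

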